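# Charge the grinding-ball feed rail from its tray

## Task

Take the blue tray by its black handle, bring its spout into the open mouth of the grooved feed rail, keep the tray's straight side pressed lightly against the yellow guide rail and tip it there until all four white grinding balls have run single file down the groove to the end stop. Then stand the tray upright on the worktop, and push the red-knobbed bolt fully home across the groove behind the balls. Do not touch the balls with the gripper, and leave the timer, petri dish, bottle and marker where they are.

Things in the scene. Friction and masses are not known exactly. Their poses are not given: they have to be found in the camera images.
- tray: loose blue open tray, 0.2-0.35 kg. Origin under its middle, on the underside; z up, +x to the spout. Body x -54..55, y -38..38, wall tops z 30 mm. Its floor climbs 5 degrees towards +x (and 3 towards -y), so balls stay at the back until it is tipped spout-down by more than 5 degrees; 15 to 25 empty it. Front wall closed but for the spout at the -y side; a diagonal wall inside leads balls there
- spout_tip (a point): lower lip of the tray's spout, at its open tip (tray x 91, y -24, z 15 mm); axes as the tray. Spout: trough x 55..91, y -38..-10 mm outside, 22 mm wide inside, underside z 12 at the root and 15 at the tip, wall tops z 32. The straight outer side y = -38 of tray and spout goes against the guide rail; the spout's middle then lies over the groove
- tray_grip (a point): middle of the tray's handle, an upright black slab against the outside of the back wall: 12 mm thick along tray x (grip across this), 44 mm along y, top at z 66 mm. This point: tray x -60, y 0, z 54 mm; axes as the tray. Keep fingertips above z 32, over the wall
- feed_rail: fixed feed rail. Origin on the worktop under the bolt, on the groove's line; z up, +x down the groove. V-groove x -45 to the black end stop at x 71 mm, 22 mm wide at the top, falling 5 degrees; at x 0 bottom z 24, edges z 32; a ball in it has its centre at z 34 there. Walls 22 mm apart beside it from x -8 on (tops about z 44). Four balls fill x 7..71. Base 8 mm high
- mouth (a point): point in the mouth, feed rail x -12, y 0, z 33 mm, axes as the feed rail: the spout's lip belongs here or up to 20 mm farther back (-x), on or a few mm over the shoulders. Mouth: x -45..-8, flat shoulders beside the groove (z 33 at the +x end, 36 at the -x end) between the guide rail (y -14) and a low cheek (y +25, top z 50)
- guide_rail: fixed yellow upright fence of the feed rail, origin and axes as feed_rail; 6 mm thick, its face towards the tray at y -14 mm (facing +y), x -113..-8, z 8..54 mm. The tray's straight side slides along this face; press towards -y
- bolt (a joint): position in m of the round 8 mm steel bolt across the groove: 0 fully drawn, 0.033 fully home in the keeper at the -y side; it moves along the feed rail's -y, friction about 1.5 N, and stays where it is left. It starts drawn, 0 to 6 mm
- bolt_knob (a point): grip point on the bolt's upright red knob, a 10 x 10 mm post, top z 80 mm; this point at z 66, x 0, y 60 mm (less the joint's value) of the feed rail; free all round above z 48 mm. Moves with the bolt; axes as the feed rail
- ball_0_center (a point): centre of polished, slippery white ceramic grinding ball 0, 16 mm diameter, 13 g; rolls freely, starts at the back of the tray; balls may bridge at the spout, then tip the tray back level to let them roll back, and tip again
- ball_1_center (a point): centre of polished, slippery white ceramic grinding ball 1, 16 mm diameter, 13 g; rolls freely, starts at the back of the tray; balls may bridge at the spout, then tip the tray back level to let them roll back, and tip again
- ball_2_center (a point): centre of polished, slippery white ceramic grinding ball 2, 16 mm diameter, 13 g; rolls freely, starts at the back of the tray; balls may bridge at the spout, then tip the tray back level to let them roll back, and tip again
- ball_3_center (a point): centre of polished, slippery white ceramic grinding ball 3, 16 mm diameter, 13 g; rolls freely, starts at the back of the tray; balls may bridge at the spout, then tip the tray back level to let them roll back, and tip again
- ball_0: ball 0 itself (see its centre); its axes mean nothing
- ball_1: ball 1 itself (see its centre); its axes mean nothing
- ball_2: ball 2 itself (see its centre); its axes mean nothing
- ball_3: ball 3 itself (see its centre); its axes mean nothing
- timer: bystander: pale lab timer lying flat, 62 x 66 x 18 mm, origin under its middle
- petri: bystander: petri dish with lid, 58 mm across, 14 mm high, origin under its middle
- bottle: bystander: small amber bottle with green cap, 48 mm across, 102 mm high, origin under its middle
- marker: bystander: white marker with red cap, lying, 134 mm long, origin under its middle

How it is judged (in metres and radians):
On the way, in this order (a step that is already met when the one before it is completed fails the run):
1. the tray is tipped with its spout in the mouth and its side against the guide rail (angle between tray's own z axis and vertical above 0.1 rad and contact force between tray and guide_rail above 0.3 N and x of spout_tip in the frame of feed_rail between -0.045 and 0 m and z of spout_tip in the frame of feed_rail between 0.022 and 0.05 m), for 0.1 s.
2. all four balls lie in the groove between bolt and end stop (x of ball_0_center in the frame of feed_rail between 0.004 and 0.071 m and y of ball_0_center in the frame of feed_rail between -0.006 and 0.006 m and z of ball_0_center in the frame of feed_rail between 0.022 and 0.042 m and x of ball_1_center in the frame of feed_rail between 0.004 and 0.071 m and y of ball_1_center in the frame of feed_rail between -0.006 and 0.006 m and z of ball_1_center in the frame of feed_rail between 0.022 and 0.042 m and x of ball_2_center in the frame of feed_rail between 0.004 and 0.071 m and y of ball_2_center in the frame of feed_rail between -0.006 and 0.006 m and z of ball_2_center in the frame of feed_rail between 0.022 and 0.042 m and x of ball_3_center in the frame of feed_rail between 0.004 and 0.071 m and y of ball_3_center in the frame of feed_rail between -0.006 and 0.006 m and z of ball_3_center in the frame of feed_rail between 0.022 and 0.042 m), for 0.3 s.
3. the bolt is home (value of joint bolt above 0.03 m), for 0.2 s.
At the end, for the whole second after the job is handed in: All four balls rest in the groove between the bolt and the end stop (centres within 6 mm of the groove's centre line), the bolt is within 3 mm of fully home, and the tray stands upright and at rest on the worktop, let go (all of step 2 and value of joint bolt above 0.03 m and height (world z) of tray below 0.006 m and angle between tray's own z axis and vertical below 0.08 rad and linear speed of tray below 0.02 m/s and linear speed of each of ball_0, ball_1, ball_2, ball_3 below 0.03 m/s); the robot touches nothing.
It fails at once if the gripper touches a ball (contact force between the fingers and ball_0 above 0.3 N or contact force between the fingers and ball_1 above 0.3 N or contact force between the fingers and ball_2 above 0.3 N or contact force between the fingers and ball_3 above 0.3 N).
It fails at once if a bystander (timer, petri dish, bottle, marker) is moved more than 30 mm (distance of any of timer, petri, bottle, marker from where it was at the start of the episode above 0.03 m).
It fails at once if the tray is jammed hard (over 40 N) against the feed rail (contact force between tray and feed_rail above 40 N).
It also fails if it takes over 64 s, if anything falls off the work surface, if the arm or the gripper's body presses on something with over 40 N, if the wrist force passes 120 N, or if a joint passes its speed limit or range.

## Robot

A 7-joint arm with a two-finger parallel gripper is mounted at the origin on a cart in front of the work surface, level with it; the furniture and walls round the work are solid. World frame = base frame: x ahead of the robot, y to its left, z up, the work surface at z = 0. Lengths are in m, angles in degrees, forces in N, time in s.
With the tool pointing down it reaches from about 0.35 to 0.9 m from the base axis. Payload 7.2 kg.
Tool frame: the origin (TCP) lies at the very end of the fingers, on their centre line; the grasp point (between the pads) lies grip_point_offset behind it (grip_point_offset is the distance from the TCP to the grasp point, in m); z points along the fingers, y is the direction in which the jaws open and shut (so a half turn about z gives the same grasp; the last joint's range is limited). The gripper opens to 85 mm and grips with 20 to 120 N. Pads are 22 mm wide; open, the fingers measure 114 mm over their backs; the gripper's body (76 mm by 85 mm) begins 54 mm behind the grasp point. The pads swing forward as they close: fully open they stand 13 mm farther back than shut.
Start: joints at [-76.329, 23.554, -0.728, 91.456, 0.321, 64.991, -4.71], TCP at [0.189, 0.596, 0.231] pointing down, gripper open.
Joint ranges: [-169.25, 169.25], [-16.82, 113.86], [-84.01, 82.57], [7.8, 145.47], [-59.2, 239.2], [7.22, 106.19], [-163.78, 163.78]. Speed limits (degrees/s): [136.94, 136.94, 172.46, 172.46, 180, 180, 180].

## Interface

Orientations are given as [roll, pitch, yaw] about the fixed x, y, z axes, in that order (R = Rz(yaw) Ry(pitch) Rx(roll)).
In Python, from workcell import read_state, snapshot, camera_model, hand_in, grip_point_offset gives the robot as it stands.
- The arm moves only by the tool play_rows, never from a script. Its arguments are lists of equal length, an entry for each row: "delta_pos": the shift along the world's x, y, z in mm, a list of three; "yaw": the turn about the world's z in degrees. In form: {"delta_pos": [[x, y, z], ...], "yaw": [yaw, ...]}. A call has 1 to 10 rows; each row is the pose to reach, as a shift and turn from the pose measured when the call began; what a row does not reach only later rows make up. A row lasts 1/10 s, in which the tool goes at most 50 mm and 8.59 degrees, less where a joint would pass 70% of its speed; a pose out of reach is approached as far as the arm can. A call with a gripper value outside its range is refused whole. "gripper" is the closure, from -1 (fully open) to 1 (shut), so that 0 is half open, set as the call begins (left out, the last holds). The fingers move at their own pace and stop on an object; the grip force is fixed at half the most. Time passes only in rows, so rows that repeat a pose let the fingers close. It gives the time, the measured TCP pose, the force and the opening at its end, in the units of the state.
- read_state(): the state, without advancing time (a new reading comes with each control period).
- snapshot(name): name is "scene" or "top" or "wrist"; returns the picture (420x560x3 uint8, red, green, blue); there is no depth.
- camera_model(name): a dict with "fx", "fy", "cx", "cy" (pixels), "R" (3x3) and "t" (3): a world point X has camera coordinates R X + t. Camera axes: x right, y down, z forward; pixel columns grow to the right and rows downward; lengths in m; the calibration is good to about 2 mm. A picture is of the moment at which its call begins: read the wrist's pose just before it. camera_model takes no time and is no camera call; for the wrist camera it gives the pose at the moment of the call.
- hand_in(): hands the job in, once; it reports no verdict.
The state is a dict: "t": time; "joints": joint angles; "qd": joint speeds; "joint_torque": joint torques, N m; "position": TCP position; "orientation": TCP orientation; "wrist_force": force on the tool from outside, world axes, zero at the start; "wrist_torque": the same for the moment, N m; "gripper_width": opening from 0.0 (shut) to 1.0 (fully open).
Only numpy, scipy, OpenCV 4.12 (cv2) and the standard library are available. Lean on these libraries where they do the work, as an engineer would, in place of code of your own. Each camera call takes 0.05 s, during which the arm holds its last target.

## Working session

There is one attempt and no reset: what is moved stays moved. The work goes in short steps, Python scripts to look and compute and a tool call to move; the robot and the scene stay as the last step left them, time stands still between calls to the robot, and variables do not carry over. Pictures are saved under pics/ and viewed, and the job is handed in when it is done.

Besides the shell and the picture viewer there is one more tool, called after "Call:" by a JSON object that holds its "name" and its "arguments". play_rows: Moves the arm, as the interface text tells. Its arguments: {"type":"object","properties":{"delta_pos":{"type":"array"},"yaw":{"type":"array"},"gripper":{"type":"number"}},"required":["delta_pos","yaw"]}

```bash
mkdir -p pics; ls; cat > h.py <<'E'
import numpy as np, cv2
from workcell import *
def snap(n,f):
    m=camera_model(n); im=snapshot(n); cv2.imwrite(f'pics/{f}.png',im[:,:,::-1]); np.savez(f'pics/{f}.npz',R=m['R'],t=m['t'],k=[m['fx'],m['fy'],m['cx'],m['cy']]); return im,m
def ray(m,u,v,z):
    R=np.array(m['R']);t=np.array(m['t']);d=R.T@np.array([(u-m['cx'])/m['fx'],(v-m['cy'])/m['fy'],1]);c=-R.T@t
    return c+d*(z-c[2])/d[2]
def proj(m,X):
    p=np.array(m['R'])@np.array(X)+np.array(m['t']); return m['fx']*p[0]/p[2]+m['cx'],m['fy']*p[1]/p[2]+m['cy']
E
python3 - <<'E'
from h import *
s=read_state(); print(s); print(grip_point_offset() if callable(grip_point_offset) else grip_point_offset)
for n in ("scene","top","wrist"):
    im,m=snap(n,n+'0'); print(n,np.round(-np.array(m['R']).T@m['t'],3),m['fx'])
E
```

```text
pics
{'t': 0.0, 'joints': array([-76.32726158,  23.60010067,  -0.72783503,  91.50352382,
         0.3211606 ,  64.99129981,  -4.71035053]), 'qd': array([ 0.02536549,  0.0096574 , -0.0919849 ,  0.04300666,  0.11389082,
        0.07245527,  0.01193444]), 'joint_torque': array([-6.80208195e-04, -6.00636721e+01,  6.81984611e-01, -2.99394339e+01,
        1.38700783e-02,  1.09294945e-02, -1.18629629e-05]), 'position': array([0.18867298, 0.59532106, 0.23045597]), 'orientation': array([-1.79907387e+02,  7.07547680e-03,  1.62420129e+02]), 'wrist_force': array([-0.92787065,  0.45484501,  0.05527922]), 'wrist_torque': array([ 0.02236337, -0.03278905, -0.00203882]), 'gripper_width': 1.0033136010238974}
0.0187
scene [-0.103  0.798  0.445] 457.21252006170226
top [0.398 0.261 0.996] 386.5994622804469
wrist [0.116 0.619 0.373] 305.37603163171894
```

View pics/top0.png

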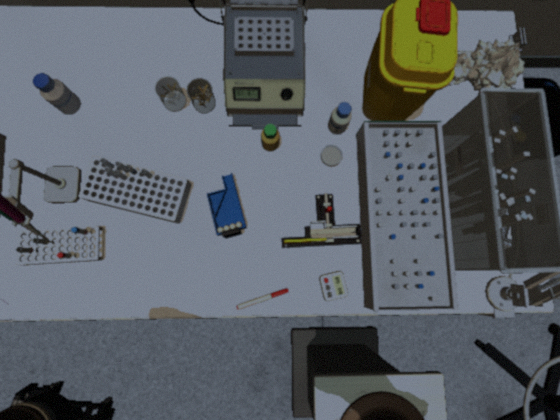

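View pics/scene0.png

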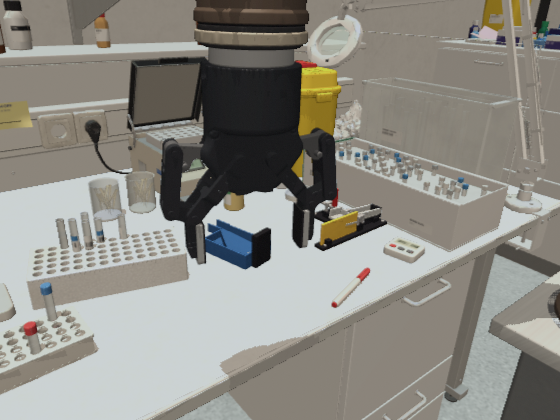

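View pics/wrist0.png

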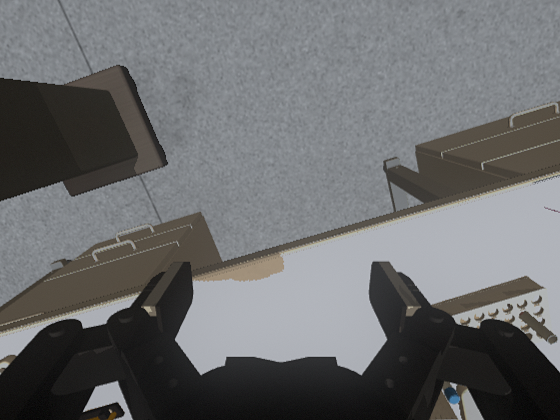

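```bash
python3 - <<'E'
from h import *
im=cv2.imread('pics/top0.png')
c=cv2.resize(im[110:320,190:390],None,fx=4,fy=4,interpolation=cv2.INTER_CUBIC)
c=cv2.resize(im[165:260,200:365],None,fx=4.8,fy=4.8,interpolation=cv2.INTER_CUBIC)
cv2.imwrite('pics/topc.png',c)
m=camera_model('top')
for u,v in [(280,210),(0,0),(560,0),(380,400)]: print(ray(m,u,v,0).round(3))
im=cv2.imread('pics/scene0.png'); cv2.imwrite('pics/scenec.png',cv2.resize(im[170:310,190:430],None,fx=3.3,fy=3.3,interpolation=cv2.INTER_CUBIC))
E
```

```text
[0.558 0.236 0.   ]
[1.165 1.021 0.   ]
[ 1.183 -0.604  0.   ]
[ 0.092  0.    -0.   ]
```

View pics/topc.png

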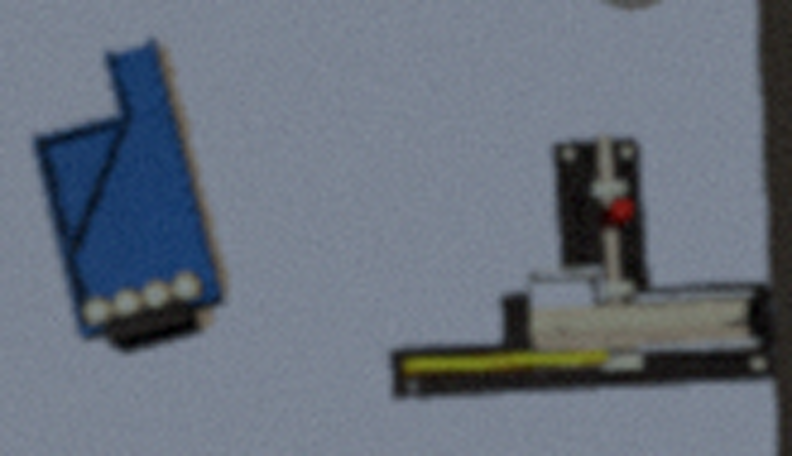

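View pics/scenec.png

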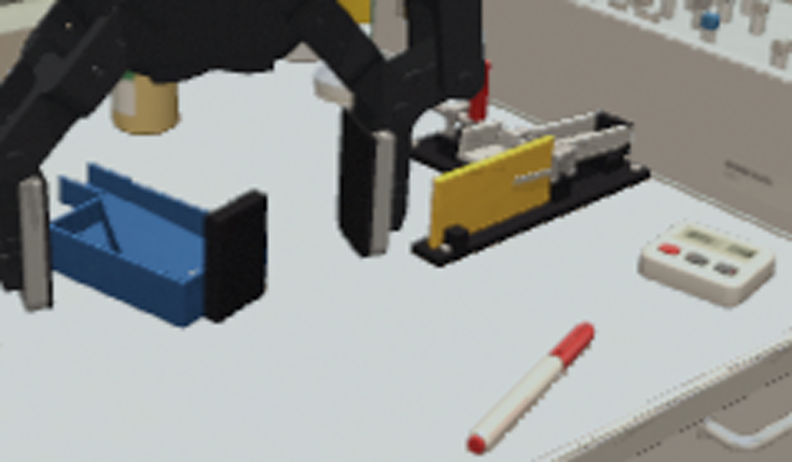

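```bash
python3 - <<'E'
from h import *
m=camera_model('top')
def P(x,y,z): 
    u=200+(x+.5)/4.8-.5; v=165+(y+.5)/4.8-.5
    return ray(m,u,v,z)
for n,x,y,z in [('b0',97,311,.012),('b1',127,300,.012),('b2',156,294,.012),('b3',187,286,.012),
 ('spR',155,42,.032),('spL',108,55,.032),('frontL',38,138,.030),('backL',80,335,.0),('backR',222,303,.0),('handleback L',125,348,.0),('hb R',200,330,0),
 ('knob',622,208,.080),('yelL',405,362,.054),('yelR',607,355,.054),('stop',760,312,.04),('baseBL',397,395,.008),('baseBR',772,372,.008),('baseTL',393,352,.008)]:
    print(n,P(x,y,z).round(4))
E
```

```text
b0 [0.5074 0.3899 0.012 ]
b1 [0.5131 0.3742 0.012 ]
b2 [0.5161 0.3589 0.012 ]
b3 [0.5203 0.3425 0.012 ]
spR [0.6488 0.3589 0.032 ]
spL [0.6418 0.3837 0.032 ]
frontL [0.5974 0.4201 0.03  ]
backL [0.4959 0.4003 0.    ]
backR [0.5124 0.3247 0.    ]
handleback L [0.4887 0.3763 0.    ]
hb R [0.498  0.3364 0.    ]
knob [0.5491 0.1194 0.08  ]
yelL [0.4752 0.2286 0.054 ]
yelR [0.4777 0.1257 0.054 ]
stop [0.5004 0.0431 0.04  ]
baseBL [0.4616 0.2315 0.008 ]
baseBR [0.4716 0.0309 0.008 ]
baseTL [0.4844 0.2333 0.008 ]
```

Call:
{"name": "play_rows", "arguments": {"delta_pos": [[40,-25,5],[82,-53,10],[123,-80,20],[164,-106,20],[205,-132,20],[246,-159,20],[287,-185,20],[328,-212,20],[370,-240,20],[410,-265,20]], "yaw": [3,6,9,12,15,18,21,25,28,32]}}

```text
t: 1.15
position: [0.6002, 0.3287, 0.2504]
orientation: [-179.9, -0.0, -165.5]
wrist_force: [0.8, 0.4, -0.1]
gripper_width: 1.0
```

```bash
python3 - <<'E'
from h import *
s=read_state(); print(s['t'],s['position'],s['orientation'])
im,m=snap('wrist','w1'); print(-np.array(m['R']).T@m['t'],np.array(m['R']).round(3))
im,m=snap('scene','s1')
E
```

```text
1.15 [0.60021818 0.32867596 0.25041306] [-1.79910681e+02 -1.50919127e-02 -1.65466485e+02]
[0.5266184  0.3095204  0.39291116] [[-0.25   0.968 -0.001]
 [ 0.924  0.239  0.299]
 [ 0.29   0.074 -0.954]]
```

View pics/w1.png

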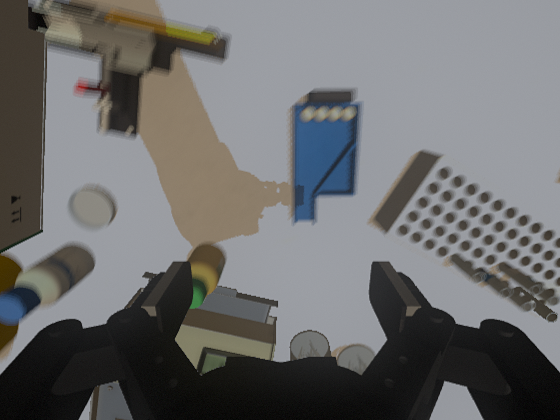

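```bash
python3 - <<'E'
from h import *
im=cv2.imread('pics/w1.png')
a=cv2.resize(im[80:230,275:375],None,fx=4,fy=4,interpolation=cv2.INTER_CUBIC)
b=cv2.resize(im[0:150,25:245],None,fx=3.6,fy=3.6,interpolation=cv2.INTER_CUBIC)
cv2.imwrite('pics/w1a.png',a);cv2.imwrite('pics/w1b.png',b)
E
```

```text
(no output)
```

View pics/w1a.png

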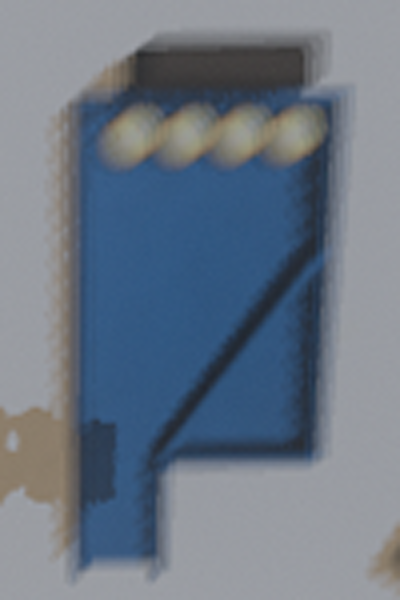

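View pics/w1b.png

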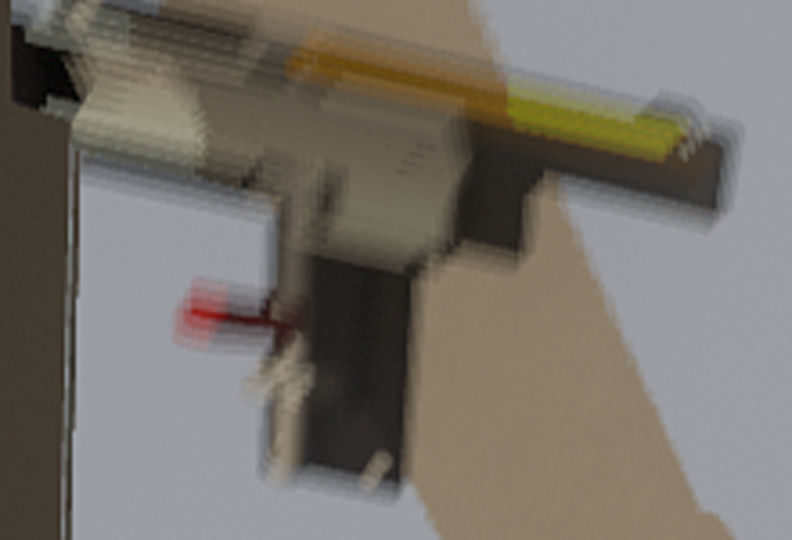

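```bash
python3 - <<'E'
from h import *
im,m=snap('wrist','w2')
s=read_state(); print(s['t'],s['position'],s['orientation'],abs(s['qd']).max())
im=cv2.imread('pics/w2.png')
a=cv2.resize(im[80:230,275:375],None,fx=4,fy=4,interpolation=cv2.INTER_CUBIC)
b=cv2.resize(im[0:150,25:245],None,fx=3.6,fy=3.6,interpolation=cv2.INTER_CUBIC)
cv2.imwrite('pics/w2a.png',a);cv2.imwrite('pics/w2b.png',b)
E
```

```text
1.3 [0.60172649 0.32607083 0.24959879] [-1.79793340e+02 -2.02670043e-02 -1.65966423e+02] 3.405620345330847
```

View pics/w2a.png

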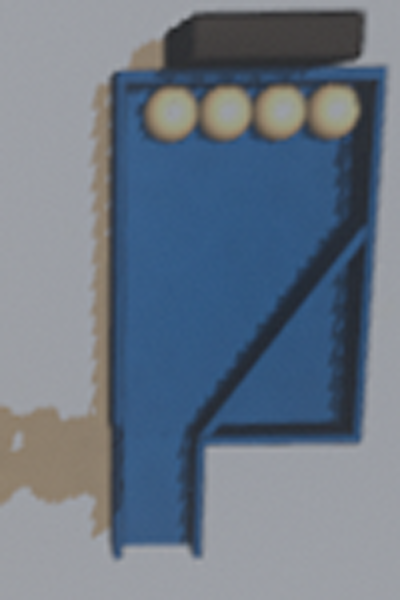

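View pics/w2b.png

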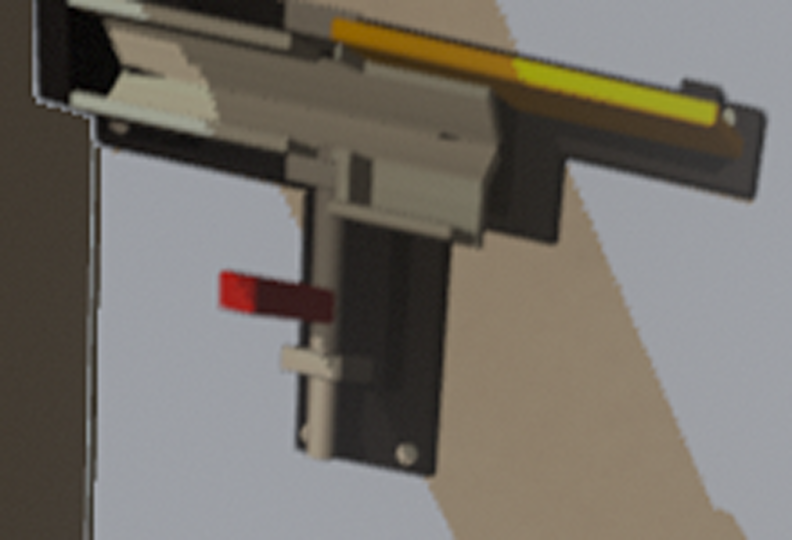

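```bash
cat > fit.py <<'E'
from h import *
from scipy.optimize import least_squares
def load(f):
    d=np.load(f'pics/{f}.npz'); k=d['k']; return dict(R=d['R'],t=d['t'],fx=k[0],fy=k[1],cx=k[2],cy=k[3])
def fit(m,pts,s,ox,oy,x0):
    W=np.array([ray(m,ox+(u+.5)/s-.5,oy+(v+.5)/s-.5,z)[:2] for u,v,_,_,z in pts]); L=np.array([[a,b] for _,_,a,b,_ in pts])
    def f(p):
        c,sn=np.cos(p[2]),np.sin(p[2]); 
        return (L@np.array([[c,sn],[-sn,c]])+p[:2]-W).ravel()
    r=least_squares(f,x0); return r.x,(f(r.x).reshape(-1,2)*1000).round(1)
E
python3 - <<'E'
from fit import *
m=load('w2')
tp=[(111,70,-.054,-.038,.03),(385,68,-.054,.038,.03),(360,441,.055,.038,.03),(117,557,.091,-.038,.032),(203,557,.091,-.010,.032)]
p,r=fit(m,tp,4,275,80,[.55,.37,.2]); print(p,np.degrees(p[2]),r.tolist())
c,s=np.cos(p[2]),np.sin(p[2]); print('grip',p[0]-.06*c,p[1]-.06*s)
print('handle top',[ray(m,275+u/4,80+v/4,.066).round(4) for u,v in [(195,12),(365,10),(360,60),(190,62)]])
fp=[(718,100,-.113,-.020,.054),(715,125,-.113,-.014,.054),(335,18,-.008,-.020,.054),(332,40,-.008,-.014,.054)]
p,r=fit(m,fp,3.6,25,0,[.49,.12,-1.55]); print(p,np.degrees(p[2]),r.tolist())
k=ray(m,25+238/3.6,292/3.6,.08); c,s=np.cos(p[2]),np.sin(p[2]); d=k[:2]-p[:2]; print('knob',k,'feed',d@[c,s],d@[-s,c])
for u,v in [(765,112),(752,198),(555,243)]:
    k=ray(m,25+u/3.6,v/3.6,.008);d=k[:2]-p[:2]; print('base feed',d@[c,s],d@[-s,c])
m=camera_model('top')
def P(x,y,z): return ray(m,200+(x+.5)/4.8-.5,165+(y+.5)/4.8-.5,z)
for n,x,y,z in [('knob',622,208,.080),('yelL',405,362,.054),('yelR',607,355,.054),('baseBL',397,395,.008),('baseTL',393,352,.008)]:
    d=P(x,y,z)[:2]-p[:2]; print(n,d@[c,s],d@[-s,c])
E
```

```text
[0.55394526 0.37414273 0.26601818] 15.241719172082387 [[-0.3, 0.3], [-1.4, -0.4], [0.1, 0.7], [1.2, -0.8], [0.4, 0.1]]
grip 0.49605574386036455 0.35836922611206445
handle top [array([0.4961, 0.3383, 0.066 ]), array([0.4856, 0.3791, 0.066 ]), array([0.497 , 0.3816, 0.066 ]), array([0.5076, 0.3404, 0.066 ])]
[ 0.49500234  0.11922324 -1.52284142] -87.25238643586532 [[0.1, 0.7], [-0.1, 0.6], [-0.3, -1.0], [0.3, -0.3]]
knob [0.54903533 0.12153596 0.08      ] feed 0.00028009363297884184 0.05408173258302672
base feed -0.11786738279610666 -0.028141919722212857
base feed -0.11748899770770696 -0.0033919613762267917
base feed -0.0573247329224057 0.021752232409624823
knob 0.0024031368656313016 0.054093589186855875
yelL -0.11021150992635974 -0.014501849412676073
yelR -0.007308092996836331 -0.016973141395232084
baseBL -0.11375423674138643 -0.027965430054208953
baseTL -0.11449683031861424 -0.005114109888268165
```

Call:
{"name": "play_rows", "arguments": {"delta_pos": [[-35,11,-20],[-70,22,-50],[-105,33,-90],[-105,33,-130],[-105,33,-150],[-105,33,-150]], "yaw": [1,1,1,1,1,1]}}

```text
t: 1.9
position: [0.4933, 0.3588, 0.0964]
orientation: [-179.7, -0.4, -164.8]
wrist_force: [0.1, -1.0, 0.0]
gripper_width: 0.998
```

```bash
python3 - <<'E'
from h import *
im,m=snap('scene','s3');im,m=snap('wrist','w3')
s=read_state(); print(s['t'],s['position'],s['orientation'],abs(s['qd']).max())
im=cv2.imread('pics/s3.png')
cv2.imwrite('pics/s3c.png',cv2.resize(im[150:310,150:430],None,fx=2.8,fy=2.8,interpolation=cv2.INTER_CUBIC))
E
```

```text
2.0 [0.49633086 0.35986064 0.10007424] [-1.79805222e+02 -2.73455500e-02 -1.64921402e+02] 1.4595087361225743
```

View pics/s3c.png

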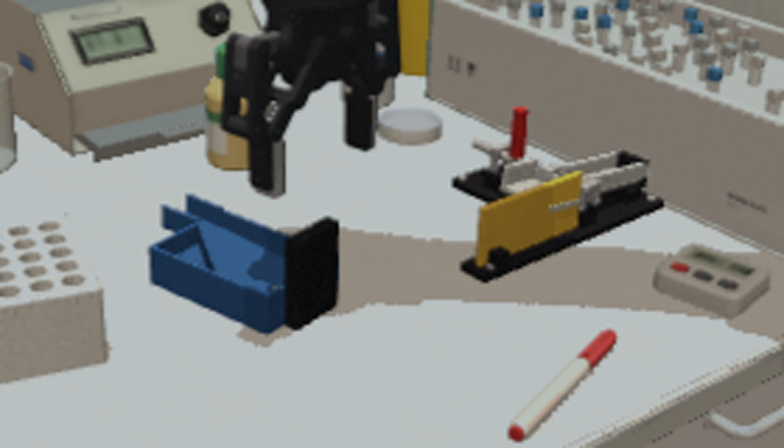

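View pics/w3.png

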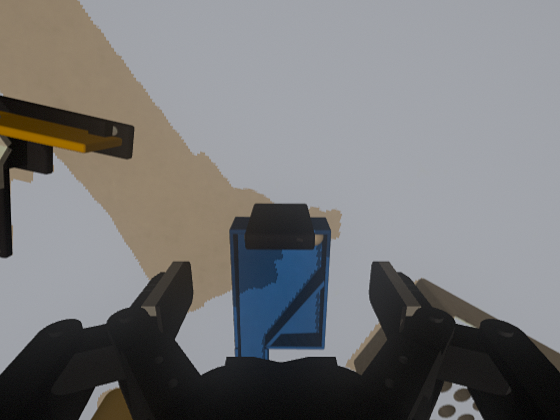

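Call:
{"name": "play_rows", "arguments": {"delta_pos": [[0,-1,-25],[0,-1,-50],[0,-1,-58],[0,-1,-58],[0,-1,-58]], "yaw": [0,0,0,0,0]}}

```text
t: 2.5
position: [0.4972, 0.3595, 0.0436]
orientation: [-179.9, 0.1, -164.9]
wrist_force: [0.1, -0.3, -0.3]
gripper_width: 1.001
```

Call:
{"name": "play_rows", "arguments": {"delta_pos": [[0,0,0],[0,0,0],[0,0,0],[0,0,0],[0,0,0],[0,0,0]], "yaw": [0,0,0,0,0,0], "gripper": -0.1}}

```text
t: 3.1
position: [0.4972, 0.3595, 0.0436]
orientation: [-179.9, 0.1, -164.9]
wrist_force: [0.0, 0.4, -0.3]
gripper_width: 0.551
```

```bash
python3 - <<'E'
from h import *
im,m=snap('scene','s4')
s=read_state(); print(s['t'],s['position'],s['orientation'],s['wrist_force'],s['gripper_width'],grip_point_offset() if callable(grip_point_offset) else grip_point_offset)
im=cv2.imread('pics/s4.png')
cv2.imwrite('pics/s4c.png',cv2.resize(im[150:310,150:430],None,fx=2.8,fy=2.8,interpolation=cv2.INTER_CUBIC))
E
```

```text
3.15 [0.49715933 0.35948108 0.04360304] [-1.79854140e+02  7.15769998e-02 -1.64939424e+02] [-0.99908814 -0.29353045  0.04060419] 0.5489937075401294 0.0187
```

View pics/s4c.png

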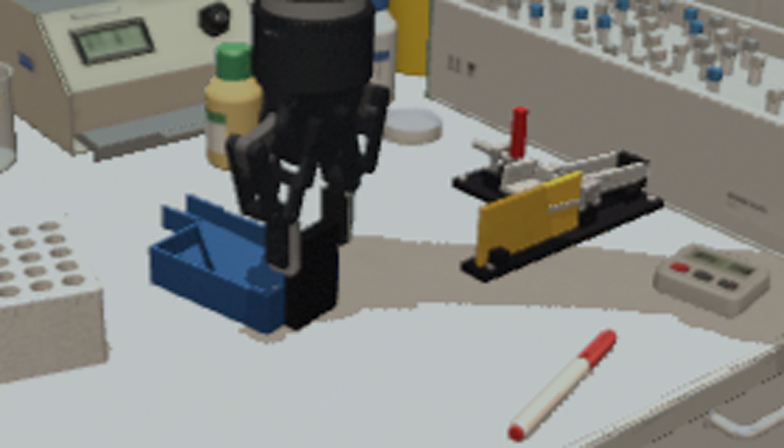

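Call:
{"name": "play_rows", "arguments": {"delta_pos": [[0,0,0],[0,0,0],[0,0,0]], "yaw": [0,0,0], "gripper": -0.02}}

```text
t: 3.45
position: [0.4971, 0.3594, 0.0437]
orientation: [-179.9, 0.1, -164.9]
wrist_force: [-0.1, -0.9, 2.6]
gripper_width: 0.515
```

Call:
{"name": "play_rows", "arguments": {"delta_pos": [[0,0,0],[0,0,0],[0,0,0]], "yaw": [0,0,0], "gripper": 0.03}}

```text
t: 3.75
position: [0.4972, 0.3594, 0.0439]
orientation: [-179.9, 0.1, -164.9]
wrist_force: [-1.5, -1.9, 5.0]
gripper_width: 0.5
```

Call:
{"name": "play_rows", "arguments": {"delta_pos": [[0,0,0],[0,0,0],[0,0,0],[0,0,0],[0,0,3],[0,0,6],[0,0,8],[0,0,8]], "yaw": [0,0,0,0,0,0,0,0], "gripper": 0.6}}

```text
t: 4.55
position: [0.4972, 0.3595, 0.0521]
orientation: [-179.9, 0.1, -164.9]
wrist_force: [0.6, -0.6, -2.8]
gripper_width: 0.5
```

```bash
python3 - <<'E'
from h import *
im,m=snap('scene','s5')
s=read_state(); print(s['t'],s['position'],s['orientation'],s['wrist_force'],s['wrist_torque'],s['gripper_width'])
im=cv2.imread('pics/s5.png')
cv2.imwrite('pics/s5c.png',cv2.resize(im[200:300,180:320],None,fx=5,fy=5,interpolation=cv2.INTER_CUBIC))
E
```

```text
4.6 [0.49718111 0.35941986 0.05196718] [-1.79855377e+02  7.53904321e-02 -1.64948753e+02] [ 0.32921377  0.02132504 -2.97345593] [-0.0348962   0.09997886 -0.00973797] 0.4979586868419479
```

View pics/s5c.png

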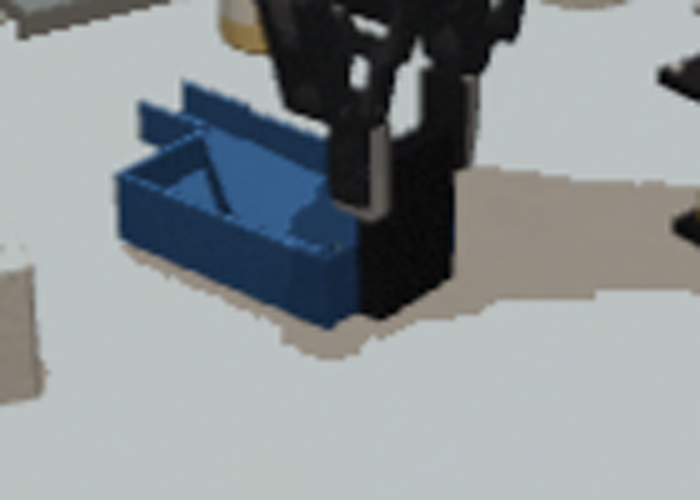

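```bash
cat >> h.py <<'E'
from scipy.spatial.transform import Rotation as Ro
def tray_px(m,grip_xyz,yaw,pitch,pts,gl=(-.060,0,.054)):
    # tray pose from world position of local grip point
    R=Ro.from_euler('xyz',[0,pitch,yaw],degrees=True)
    return [np.round(proj(m,np.array(grip_xyz)+R.apply(np.array(p)-gl)),1) for p in pts]
E
python3 - <<'E'
from h import *
m=camera_model('scene')
pts=[(.055,.038,0),(.055,.038,.03),(-.054,.038,0),(-.054,.038,.03),(.091,-.038,.032),(.091,-.010,.032),(-.066,-.022,0),(-.066,-.022,.066)]
meas=[(120,240),(118,177),(330,328),(328,250),(183,82),(140,103),(452,275),(None,None)]
print('meas',[(180+a/5,200+b/5) for a,b in meas[:-1]])
for h,pi in [(0,0),(.008,0),(.008,2),(.008,4)]:
    print(h,pi,[tuple(x) for x in tray_px(m,(.4961,.359,.054+h),15.2,pi,pts)])
E
```

```text
meas [(204.0, 248.0), (203.6, 235.4), (246.0, 265.6), (245.6, 250.0), (216.6, 216.4), (208.0, 220.6), (270.4, 255.0)]
0 0 [(np.float64(202.8), np.float64(251.8)), (np.float64(202.2), np.float64(238.1)), (np.float64(245.2), np.float64(270.5)), (np.float64(245.2), np.float64(256.2)), (np.float64(216.2), np.float64(219.1)), (np.float64(206.6), np.float64(223.6)), (np.float64(270.6), np.float64(259.7)), (np.float64(271.2), np.float64(228.7))]
0.008 0 [(np.float64(202.7), np.float64(248.2)), (np.float64(202.0), np.float64(234.5)), (np.float64(245.2), np.float64(266.8)), (np.float64(245.2), np.float64(252.3)), (np.float64(216.1), np.float64(215.6)), (np.float64(206.4), np.float64(220.1)), (np.float64(270.7), np.float64(256.1)), (np.float64(271.3), np.float64(224.9))]
0.008 2 [(np.float64(203.5), np.float64(250.3)), (np.float64(202.4), np.float64(236.4)), (np.float64(246.0), np.float64(267.2)), (np.float64(245.5), np.float64(252.6)), (np.float64(216.4), np.float64(218.0)), (np.float64(206.8), np.float64(222.5)), (np.float64(271.4), np.float64(256.3)), (np.float64(271.2), np.float64(224.7))]
0.008 4 [(np.float64(204.3), np.float64(252.4)), (np.float64(202.9), np.float64(238.4)), (np.float64(246.8), np.float64(267.6)), (np.float64(245.9), np.float64(252.8)), (np.float64(216.9), np.float64(220.4)), (np.float64(207.3), np.float64(224.9)), (np.float64(272.2), np.float64(256.4)), (np.float64(271.0), np.float64(224.5))]
```

Call:
{"name": "play_rows", "arguments": {"delta_pos": [[0,0,8],[0,0,20],[0,0,35],[0,0,50],[0,0,65],[1,-3,75],[2,-6,82],[3,-10,82],[4,-14,82],[5,-18,82]], "yaw": [0,-1,-3,-6,-10,-15,-20,-25,-30,-35]}}

```text
t: 5.6
position: [0.5025, 0.3417, 0.1357]
orientation: [-180.0, 0.1, 159.8]
wrist_force: [0.2, -0.4, -2.9]
gripper_width: 0.493
```

Call:
{"name": "play_rows", "arguments": {"delta_pos": [[2,-4,0],[3,-9,0],[4,-14,0],[5,-19,0],[6,-24,0],[7,-29,0],[8,-34,0],[9,-38,0],[10,-42,0],[11,-46,0]], "yaw": [-5,-10,-16,-22,-28,-34,-40,-46,-51,-56]}}

```text
t: 6.6
position: [0.5137, 0.2962, 0.1374]
orientation: [179.9, 0.0, 103.5]
wrist_force: [0.4, -0.0, -3.1]
gripper_width: 0.496
```

```bash
python3 - <<'E'
from h import *
im,m=snap('scene','s6')
s=read_state(); print(s['t'],s['position'],s['orientation'],s['wrist_force'],s['wrist_torque'],s['gripper_width'])
im,m=snap('top','t6')
E
```

```text
6.65 [0.51394155 0.29533261 0.13731778] [1.79958585e+02 3.84700485e-02 1.03140754e+02] [ 0.25347095 -1.51023488 -2.19402065] [ 0.00224342  0.00776152 -0.01001179] 0.49935657282663803
```

View pics/s6.png

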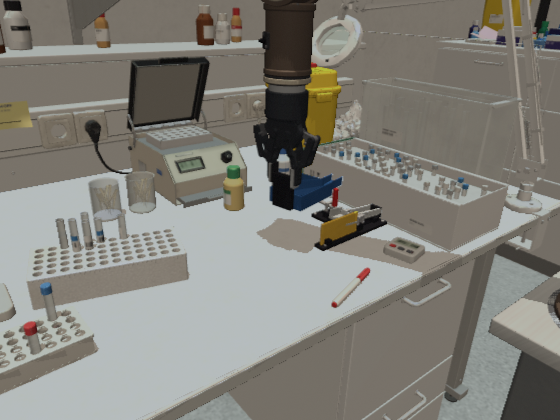

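Call:
{"name": "play_rows", "arguments": {"delta_pos": [[0,-2,0],[0,-4,-5],[0,-6,-12],[0,-7,-22],[0,-7,-32],[0,-7,-40],[0,-7,-45],[0,-7,-45]], "yaw": [-3,-6,-9,-10.4,-10.4,-10.4,-10.4,-10.4]}}

```text
t: 7.5
position: [0.5134, 0.2885, 0.0913]
orientation: [-180.0, 0.1, 93.2]
wrist_force: [-0.8, -0.7, -2.7]
gripper_width: 0.496
```

```bash
python3 - <<'E'
from h import *
im,m=snap('scene','s7')
s=read_state(); print(s['t'],s['position'],s['orientation'],s['wrist_force'],s['wrist_torque'],s['gripper_width'])
im2,m2=snap('top','t7')
a=cv2.resize(im[150:270,230:410],None,fx=4,fy=4,interpolation=cv2.INTER_CUBIC)
b=cv2.resize(im2[165:265,240:380],None,fx=5,fy=5,interpolation=cv2.INTER_CUBIC)
cv2.imwrite('pics/s7c.png',a[:,:,::-1]);cv2.imwrite('pics/t7c.png',b[:,:,::-1])
E
```

```text
7.55 [0.51374716 0.28858172 0.09180081] [1.79989727e+02 7.60133687e-02 9.31993558e+01] [ 0.34041626  0.5663884  -3.29977619] [ 0.13966445 -0.04541445 -0.00219982] 0.49812080948566423
```

View pics/s7c.png

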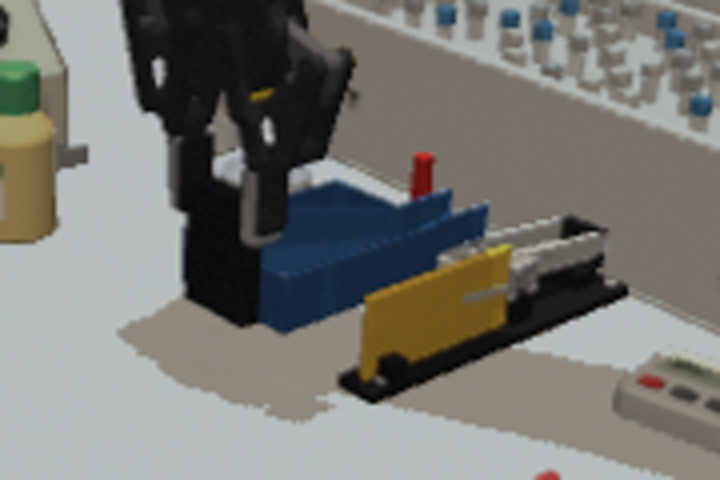

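View pics/t7c.png

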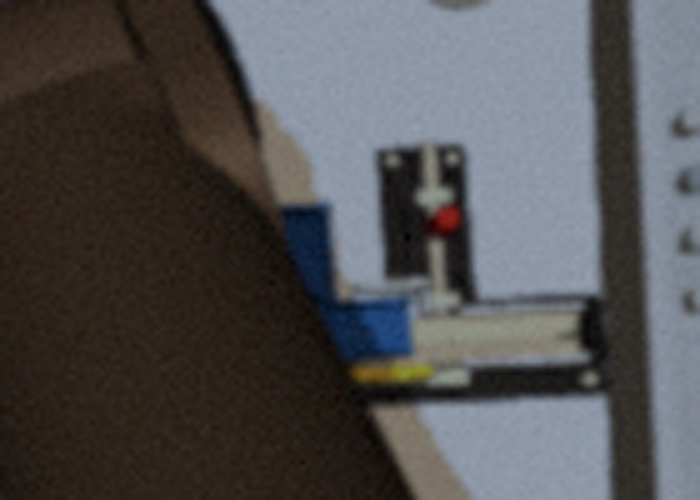

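```bash
cat >> h.py <<'E'
FO=np.array([.4950,.1192]);FY=np.radians(-87.25)
def feed(X):
    d=np.array(X)[:2]-FO;c,s=np.cos(FY),np.sin(FY);return np.round([1000*(d@[c,s]),1000*(d@[-s,c])],1)
E
python3 - <<'E'
from h import *
m=camera_model('top')
for u,v in [(410,300),(410,354),(328,205)]:
    print(feed(ray(m,240+(u+.5)/5-.5,165+(v+.5)/5-.5,.080)))
m=camera_model('scene')
pts=[(.091,-.038,.032),(.091,-.010,.032),(-.054,-.038,0),(-.054,-.038,.03),(-.066,-.022,0),(-.066,.022,0)]
for p in (-2,0,2,4): print(p,[tuple(map(float,x)) for x in tray_px(m,(.5137,.2886,.0918),-86.8,p,pts,gl=(-.059,0.,.0438))])
print([(230+a/4,150+b/4) for a,b in [(488,207),(450,192),(285,330),(262,275),(245,323),(187,295)]])
E
```

```text
[-19.1  14.9]
[-21.2 -10.9]
[-55.1  63. ]
-2 [(352.3, 197.6), (342.1, 193.5), (301.0, 233.4), (301.3, 219.3), (290.6, 232.3), (275.6, 224.4)]
0 [(352.0, 200.0), (341.8, 195.8), (300.4, 233.7), (301.1, 219.4), (290.0, 232.5), (275.0, 224.5)]
2 [(351.6, 202.3), (341.4, 198.2), (299.8, 234.0), (300.9, 219.6), (289.5, 232.6), (274.4, 224.6)]
4 [(351.1, 204.7), (341.0, 200.5), (299.2, 234.3), (300.7, 219.7), (288.9, 232.6), (273.8, 224.6)]
[(352.0, 201.75), (342.5, 198.0), (301.25, 232.5), (295.5, 218.75), (291.25, 230.75), (276.75, 223.75)]
```

Call:
{"name": "play_rows", "arguments": {"delta_pos": [[0,0,-6],[0,0,-13],[0,0,-19],[0,0,-22],[-1,0,-22],[-2,0,-22],[-3,0,-22],[-3,0,-22]], "yaw": [-0.4,-0.4,-0.4,-0.4,-0.4,-0.4,-0.4,-0.4]}}

```text
t: 8.4
position: [0.5118, 0.2885, 0.0706]
orientation: [179.9, 0.0, 92.8]
wrist_force: [2.8, -1.2, -4.5]
gripper_width: 0.498
```

Call:
{"name": "play_rows", "arguments": {"delta_pos": [[-1,0,0],[-2,0,0],[-2,0,0]], "yaw": [0,0,0]}}

```text
t: 8.7
position: [0.5115, 0.2885, 0.0711]
orientation: [179.7, 0.0, 92.8]
wrist_force: [6.4, -1.6, -6.4]
gripper_width: 0.498
```

Call:
{"name": "play_rows", "arguments": {"delta_pos": [[0,0,0],[0,0,0],[0,0,0],[0,0,0]], "yaw": [0,0,0,0], "gripper": -0.02}}

```text
t: 9.1
position: [0.5115, 0.2887, 0.0712]
orientation: [179.6, 0.0, 92.8]
wrist_force: [2.5, -0.5, -2.7]
gripper_width: 0.51
```

```bash
cat >> h.py <<'E'
def look(tag):
    im,m=snap('scene','s'+tag)
    s=read_state(); print(s['t'],s['position'],s['orientation'].round(2),s['wrist_force'].round(2),s['wrist_torque'].round(3),s['gripper_width'])
    a=cv2.resize(im[150:270,230:410],None,fx=4,fy=4,interpolation=cv2.INTER_CUBIC)
    cv2.imwrite(f'pics/s{tag}c.png',a[:,:,::-1])
    pts=[(.091,-.038,.032),(.091,-.010,.032),(-.054,-.038,0),(-.054,-.038,.03)]
    for p in (0,5,10,15,20): print(p,[tuple(((x-[230,150])*4).round().astype(int)) for x in tray_px(m,s['position'],s['orientation'][2]-180,p,pts,gl=(-.059,0.,.0438))])
E
python3 -c "
from h import *
look('8')"
```

```text
9.15 [0.51153542 0.28862    0.07124508] [1.7964e+02 1.0000e-02 9.2800e+01] [ 2.16 -0.32 -2.67] [ 0.078 -0.536  0.066] 0.5031421813850342
0 [(np.int64(488), np.int64(238)), (np.int64(448), np.int64(221)), (np.int64(282), np.int64(375)), (np.int64(285), np.int64(319))]
5 [(np.int64(484), np.int64(262)), (np.int64(444), np.int64(244)), (np.int64(276), np.int64(378)), (np.int64(283), np.int64(320))]
10 [(np.int64(478), np.int64(286)), (np.int64(439), np.int64(268)), (np.int64(270), np.int64(380)), (np.int64(281), np.int64(322))]
15 [(np.int64(471), np.int64(309)), (np.int64(432), np.int64(290)), (np.int64(264), np.int64(382)), (np.int64(279), np.int64(323))]
20 [(np.int64(463), np.int64(332)), (np.int64(424), np.int64(313)), (np.int64(259), np.int64(383)), (np.int64(277), np.int64(324))]
```

View pics/s8c.png

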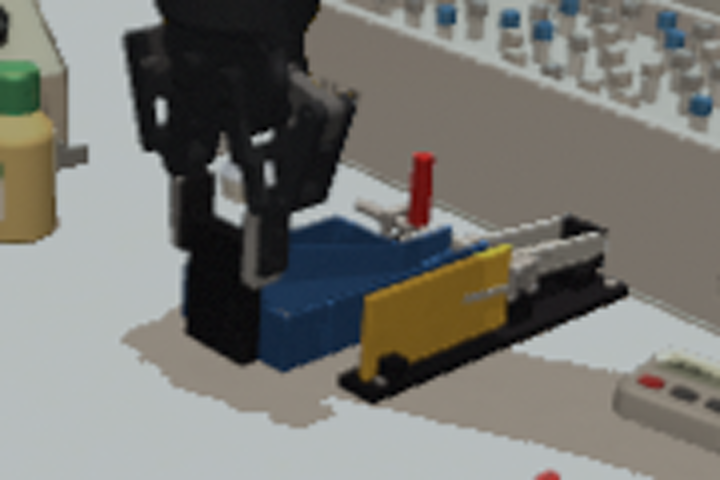

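Call:
{"name": "play_rows", "arguments": {"delta_pos": [[0,0,0],[0,0,2],[0,0,4],[0,0,6]], "yaw": [0,0,0,0], "gripper": -0.03}}

```text
t: 9.55
position: [0.5111, 0.2885, 0.0773]
orientation: [179.7, 0.0, 92.8]
wrist_force: [1.4, -0.7, -1.7]
gripper_width: 0.514
```

```bash
python3 -c "
from h import *
look('9')"
```

```text
9.6 [0.51132722 0.28865337 0.07763066] [1.7966e+02 1.0000e-02 9.2800e+01] [-0.05  0.04 -1.66] [-0.061  0.042  0.012] 0.5131278241168112
0 [(np.int64(490), np.int64(227)), (np.int64(449), np.int64(210)), (np.int64(283), np.int64(363)), (np.int64(286), np.int64(307))]
5 [(np.int64(486), np.int64(251)), (np.int64(445), np.int64(234)), (np.int64(277), np.int64(366)), (np.int64(284), np.int64(308))]
10 [(np.int64(480), np.int64(274)), (np.int64(440), np.int64(257)), (np.int64(271), np.int64(368)), (np.int64(282), np.int64(310))]
15 [(np.int64(473), np.int64(298)), (np.int64(433), np.int64(280)), (np.int64(265), np.int64(370)), (np.int64(280), np.int64(311))]
20 [(np.int64(464), np.int64(322)), (np.int64(425), np.int64(303)), (np.int64(260), np.int64(371)), (np.int64(278), np.int64(312))]
```

View pics/s9c.png

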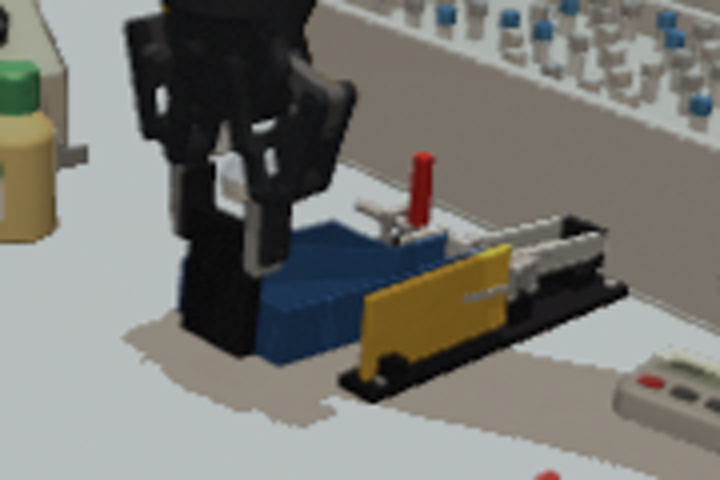

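Call:
{"name": "play_rows", "arguments": {"delta_pos": [[-1,0,0],[-2,0,0],[-2,0,0]], "yaw": [0,0,0]}}

```text
t: 9.9
position: [0.51, 0.2892, 0.0781]
orientation: [179.6, -0.0, 92.8]
wrist_force: [3.0, 1.6, -0.4]
gripper_width: 0.512
```

Call:
{"name": "play_rows", "arguments": {"delta_pos": [[0,0,3],[0,-1,6],[0,-2,9],[0,-3,12],[0,-4,14],[0,-5,16],[0,-5,16]], "yaw": [0,0,0,0,0,0,0]}}

```text
t: 10.6
position: [0.51, 0.284, 0.0943]
orientation: [179.6, -0.1, 92.8]
wrist_force: [0.6, -0.6, -2.1]
gripper_width: 0.516
```

```bash
python3 -c "
from h import *
look('10')"
```

```text
10.65 [0.50988913 0.28416996 0.09419235] [ 1.7957e+02 -5.0000e-02  9.2810e+01] [ 0.12  0.13 -2.7 ] [ 0.003 -0.082  0.043] 0.5149873752661616
0 [(np.int64(501), np.int64(197)), (np.int64(460), np.int64(180)), (np.int64(294), np.int64(331)), (np.int64(297), np.int64(274))]
5 [(np.int64(496), np.int64(221)), (np.int64(456), np.int64(204)), (np.int64(288), np.int64(334)), (np.int64(295), np.int64(275))]
10 [(np.int64(491), np.int64(245)), (np.int64(450), np.int64(227)), (np.int64(282), np.int64(336)), (np.int64(293), np.int64(276))]
15 [(np.int64(484), np.int64(268)), (np.int64(444), np.int64(251)), (np.int64(276), np.int64(338)), (np.int64(291), np.int64(278))]
20 [(np.int64(475), np.int64(292)), (np.int64(435), np.int64(274)), (np.int64(270), np.int64(338)), (np.int64(289), np.int64(278))]
```

View pics/s10c.png

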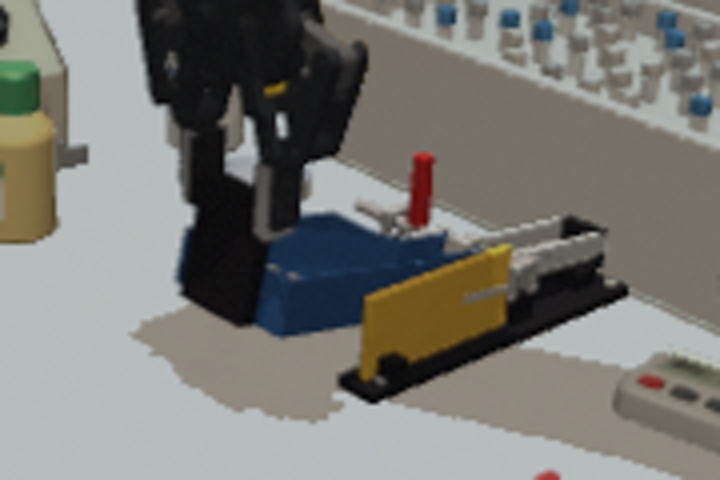

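Call:
{"name": "play_rows", "arguments": {"delta_pos": [[-1,0,0],[-2,0,0],[-3,0,0],[-3,0,0],[-3,0,0]], "yaw": [0,0,0,0,0]}}

```text
t: 11.15
position: [0.508, 0.2848, 0.0948]
orientation: [179.4, -0.1, 92.8]
wrist_force: [4.6, 1.8, -0.7]
gripper_width: 0.516
```

```bash
python3 -c "
from h import *
look('11')
im,m=snap('top','t11')
b=cv2.resize(im[165:265,240:380],None,fx=5,fy=5,interpolation=cv2.INTER_CUBIC)
cv2.imwrite('pics/t11c.png',b[:,:,::-1])"
```

```text
11.2 [0.50803769 0.28483448 0.09483271] [ 1.7943e+02 -1.2000e-01  9.2830e+01] [ 4.97  0.72 -0.64] [ 0.408 -1.247  0.282] 0.5145413219067108
0 [(np.int64(503), np.int64(197)), (np.int64(462), np.int64(180)), (np.int64(295), np.int64(332)), (np.int64(298), np.int64(274))]
5 [(np.int64(498), np.int64(221)), (np.int64(458), np.int64(204)), (np.int64(289), np.int64(334)), (np.int64(296), np.int64(276))]
10 [(np.int64(492), np.int64(245)), (np.int64(452), np.int64(228)), (np.int64(284), np.int64(336)), (np.int64(294), np.int64(277))]
15 [(np.int64(485), np.int64(269)), (np.int64(445), np.int64(251)), (np.int64(278), np.int64(338)), (np.int64(292), np.int64(278))]
20 [(np.int64(477), np.int64(292)), (np.int64(437), np.int64(274)), (np.int64(272), np.int64(339)), (np.int64(290), np.int64(279))]
```

View pics/s11c.png

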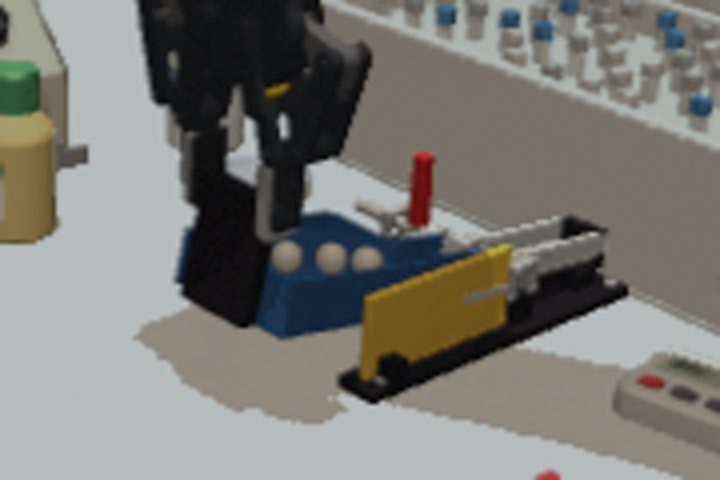

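View pics/t11c.png

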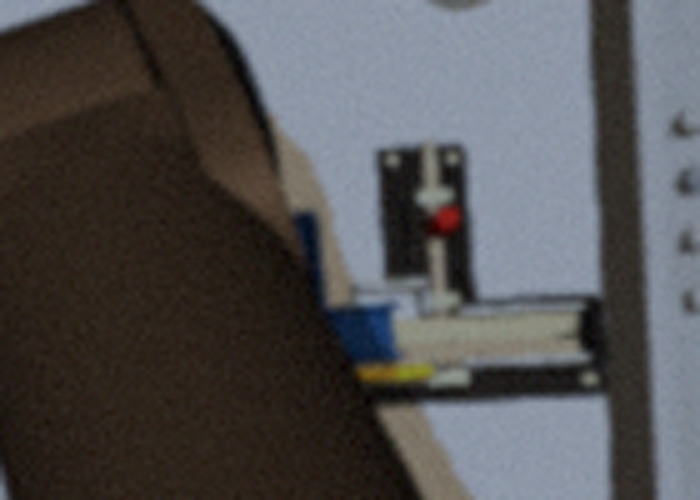

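Call:
{"name": "play_rows", "arguments": {"delta_pos": [[0,-1,1],[0,-2,2],[0,-3,3],[0,-4,4],[0,-5,5],[0,-5,6],[0,-5,6],[0,-5,6]], "yaw": [0,0,0,0,0,0,0,0]}}

```text
t: 12.05
position: [0.508, 0.2795, 0.1008]
orientation: [179.4, -0.1, 92.8]
wrist_force: [3.1, 2.5, -1.1]
gripper_width: 0.518
```

```bash
python3 -c "
from h import *
look('12')
im,m=snap('top','t12')
b=cv2.resize(im[165:265,240:380],None,fx=5,fy=5,interpolation=cv2.INTER_CUBIC)
cv2.imwrite('pics/t12c.png',b[:,:,::-1])"
```

```text
12.1 [0.50796378 0.2795538  0.10077357] [ 1.7944e+02 -1.0000e-01  9.2820e+01] [ 2.88  0.89 -2.28] [ 0.35  -0.737  0.05 ] 0.5162207144486355
0 [(np.int64(511), np.int64(184)), (np.int64(470), np.int64(168)), (np.int64(304), np.int64(318)), (np.int64(308), np.int64(260))]
5 [(np.int64(506), np.int64(208)), (np.int64(466), np.int64(192)), (np.int64(298), np.int64(320)), (np.int64(306), np.int64(262))]
10 [(np.int64(501), np.int64(232)), (np.int64(460), np.int64(215)), (np.int64(293), np.int64(322)), (np.int64(304), np.int64(263))]
15 [(np.int64(494), np.int64(256)), (np.int64(453), np.int64(238)), (np.int64(287), np.int64(324)), (np.int64(302), np.int64(264))]
20 [(np.int64(485), np.int64(280)), (np.int64(445), np.int64(262)), (np.int64(281), np.int64(325)), (np.int64(300), np.int64(265))]
```

View pics/s12c.png

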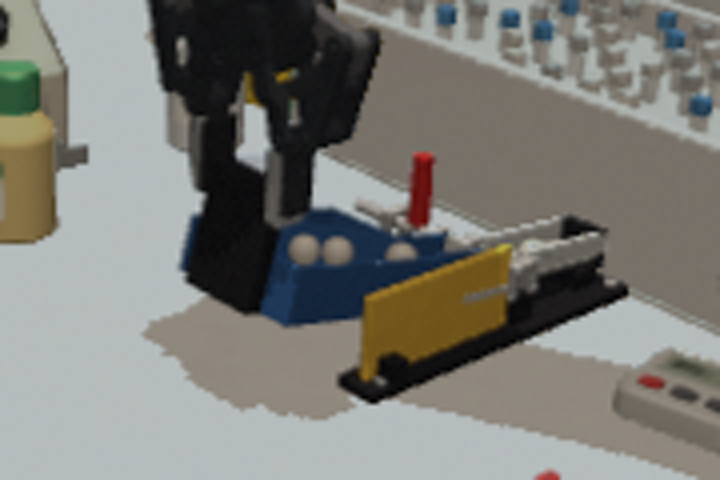

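View pics/t12c.png

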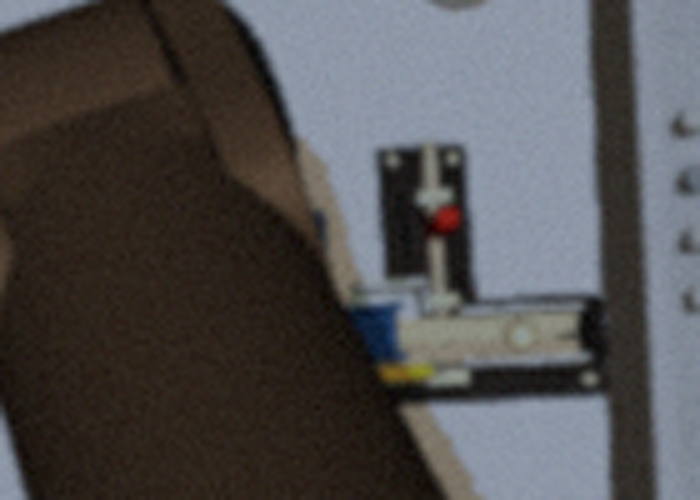

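Call:
{"name": "play_rows", "arguments": {"delta_pos": [[0,0,0],[0,0,0],[0,0,0],[0,0,0],[0,0,0],[0,0,0],[0,0,0],[0,0,0]], "yaw": [0,0,0,0,0,0,0,0]}}

```text
t: 12.95
position: [0.508, 0.2795, 0.1007]
orientation: [179.4, -0.1, 92.8]
wrist_force: [2.3, 1.9, -1.7]
gripper_width: 0.514
```

```bash
python3 -c "
from h import *
look('13')
im,m=snap('top','t13')
b=cv2.resize(im[165:265,240:380],None,fx=5,fy=5,interpolation=cv2.INTER_CUBIC)
cv2.imwrite('pics/t13c.png',b[:,:,::-1])"
```

```text
13.0 [0.50796821 0.27958827 0.10076028] [ 1.7944e+02 -1.0000e-01  9.2820e+01] [ 2.02  0.62 -0.93] [ 0.386 -0.708  0.133] 0.5169489547698396
0 [(np.int64(511), np.int64(184)), (np.int64(470), np.int64(168)), (np.int64(304), np.int64(318)), (np.int64(308), np.int64(260))]
5 [(np.int64(506), np.int64(208)), (np.int64(466), np.int64(192)), (np.int64(298), np.int64(320)), (np.int64(306), np.int64(262))]
10 [(np.int64(501), np.int64(232)), (np.int64(460), np.int64(215)), (np.int64(293), np.int64(322)), (np.int64(304), np.int64(263))]
15 [(np.int64(494), np.int64(256)), (np.int64(453), np.int64(238)), (np.int64(287), np.int64(324)), (np.int64(302), np.int64(264))]
20 [(np.int64(485), np.int64(280)), (np.int64(445), np.int64(262)), (np.int64(281), np.int64(325)), (np.int64(300), np.int64(265))]
```

View pics/s13c.png

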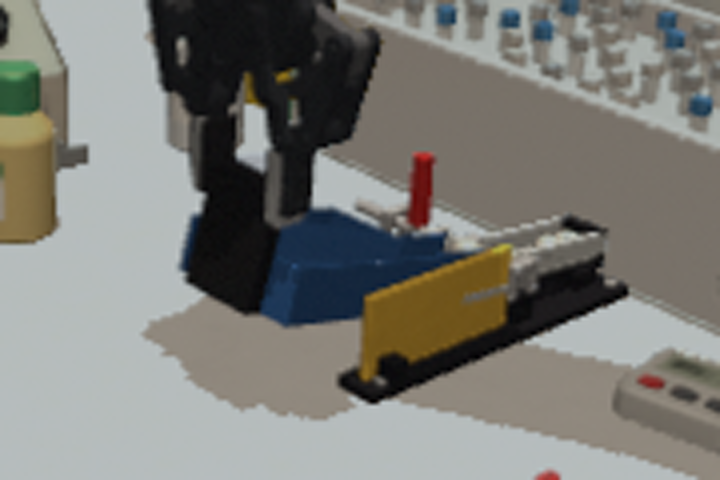

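View pics/t13c.png

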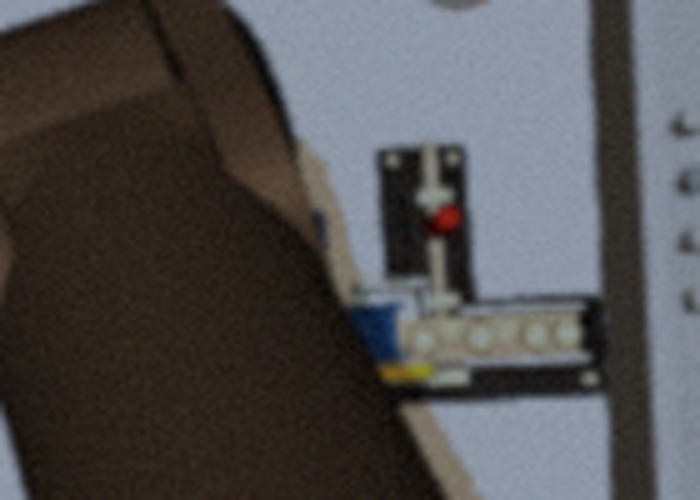

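Call:
{"name": "play_rows", "arguments": {"delta_pos": [[0,0,0],[0,0,0],[0,0,0],[0,0,0],[0,0,0],[0,0,0],[0,0,0],[0,0,0],[0,0,0],[0,0,0]], "yaw": [0,0,0,0,0,0,0,0,0,0]}}

```text
t: 14.05
position: [0.508, 0.2796, 0.1008]
orientation: [179.4, -0.1, 92.8]
wrist_force: [2.6, 1.6, -2.1]
gripper_width: 0.515
```

```bash
python3 -c "
from h import *
im,m=snap('top','t14')
b=cv2.resize(im[205:255,300:380],None,fx=9,fy=9,interpolation=cv2.INTER_CUBIC)
cv2.imwrite('pics/t14c.png',b[:,:,::-1])"
```

```text
(no output)
```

View pics/t14c.png

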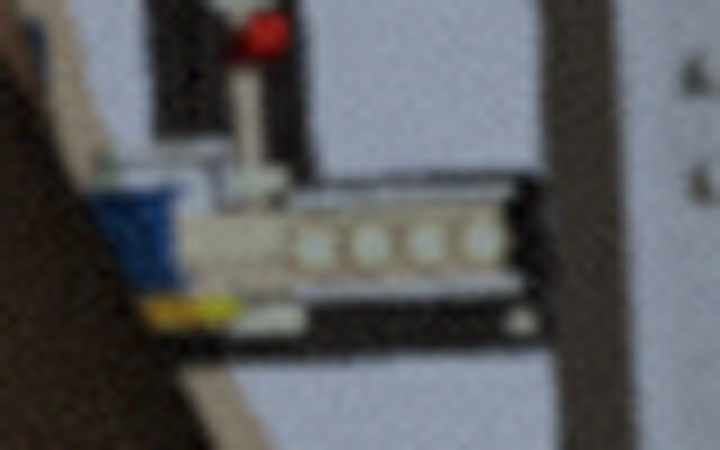

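Call:
{"name": "play_rows", "arguments": {"delta_pos": [[0,0,0],[0,0,0],[0,0,0],[1,1,2],[2,3,5],[3,6,12],[4,10,20],[4,14,30],[4,20,40],[4,26,48]], "yaw": [0,0,0,0,0,0,0,0,0,0], "gripper": 0.5}}

```text
t: 15.1
position: [0.5122, 0.3064, 0.1501]
orientation: [179.4, -0.1, 92.8]
wrist_force: [0.6, -0.6, -2.4]
gripper_width: 0.498
```

```bash
python3 -c "
from h import *
look('15')
im,m=snap('top','t15')
b=cv2.resize(im[165:265,240:380],None,fx=5,fy=5,interpolation=cv2.INTER_CUBIC)
cv2.imwrite('pics/t15c.png',b[:,:,::-1])"
```

```text
15.15 [0.51250837 0.3081047  0.15119485] [179.32  -0.24  92.9 ] [ 0.52  1.92 -0.87] [ 0.247 -0.026  0.   ] 0.49941812174302946
0 [(np.int64(474), np.int64(100)), (np.int64(432), np.int64(84)), (np.int64(256), np.int64(231)), (np.int64(259), np.int64(170))]
5 [(np.int64(470), np.int64(125)), (np.int64(428), np.int64(109)), (np.int64(250), np.int64(234)), (np.int64(257), np.int64(171))]
10 [(np.int64(464), np.int64(150)), (np.int64(422), np.int64(134)), (np.int64(244), np.int64(236)), (np.int64(255), np.int64(172))]
15 [(np.int64(456), np.int64(175)), (np.int64(415), np.int64(159)), (np.int64(238), np.int64(237)), (np.int64(253), np.int64(174))]
20 [(np.int64(448), np.int64(200)), (np.int64(407), np.int64(183)), (np.int64(231), np.int64(238)), (np.int64(250), np.int64(174))]
```

View pics/s15c.png

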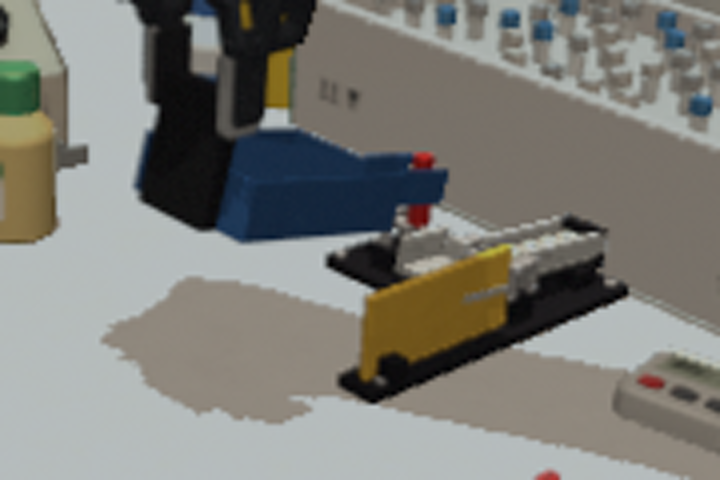

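View pics/t15c.png

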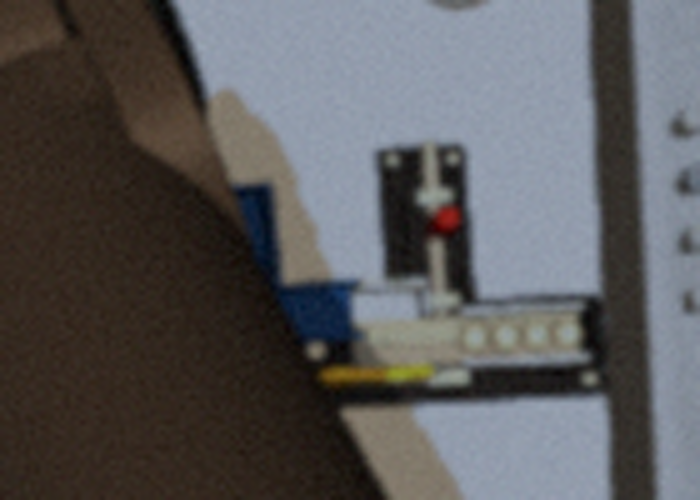

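Call:
{"name": "play_rows", "arguments": {"delta_pos": [[4,10,2],[10,22,2],[18,37,0],[26,52,0],[34,66,-5],[41,78,-15],[43,84,-30],[43,84,-45],[43,84,-58],[43,84,-65]], "yaw": [0,0,0,0,0,0,0,0,0,0]}}

```text
t: 16.2
position: [0.5544, 0.3902, 0.0831]
orientation: [179.5, -0.1, 92.9]
wrist_force: [-0.1, -0.7, -3.0]
gripper_width: 0.498
```

Call:
{"name": "play_rows", "arguments": {"delta_pos": [[0,0,0],[0,0,-3],[0,0,-6],[0,0,-9],[0,0,-11]], "yaw": [0,0,0,0,0], "gripper": 0.5}}

```text
t: 16.7
position: [0.5545, 0.3903, 0.0722]
orientation: [179.4, -0.1, 92.9]
wrist_force: [0.2, -0.3, -2.2]
gripper_width: 0.497
```

Call:
{"name": "play_rows", "arguments": {"delta_pos": [[0,0,0],[0,0,0],[0,1,-2],[0,3,-6],[0,6,-10],[0,8,-14],[0,10,-18],[0,12,-21],[0,13,-23],[0,13,-23]], "yaw": [0,0,0,0,0,0,0,0,0,0], "gripper": -0.03}}

```text
t: 17.7
position: [0.5543, 0.4033, 0.0488]
orientation: [179.5, -0.1, 92.9]
wrist_force: [0.7, 0.4, -1.5]
gripper_width: 0.512
```

```bash
python3 -c "
from h import *
look('16')"
```

```text
17.75 [0.55439973 0.4032163  0.04896347] [ 1.7947e+02 -1.0000e-01  9.2880e+01] [-0.18  1.06 -1.13] [ 0.071 -0.09   0.017] 0.5085363396132652
0 [(np.int64(264), np.int64(303)), (np.int64(227), np.int64(284)), (np.int64(33), np.int64(449)), (np.int64(32), np.int64(392))]
5 [(np.int64(261), np.int64(326)), (np.int64(224), np.int64(307)), (np.int64(26), np.int64(452)), (np.int64(30), np.int64(394))]
10 [(np.int64(256), np.int64(350)), (np.int64(220), np.int64(331)), (np.int64(19), np.int64(455)), (np.int64(28), np.int64(395))]
15 [(np.int64(250), np.int64(374)), (np.int64(213), np.int64(354)), (np.int64(12), np.int64(456)), (np.int64(25), np.int64(396))]
20 [(np.int64(242), np.int64(398)), (np.int64(206), np.int64(378)), (np.int64(6), np.int64(458)), (np.int64(23), np.int64(397))]
```

View pics/s16.png

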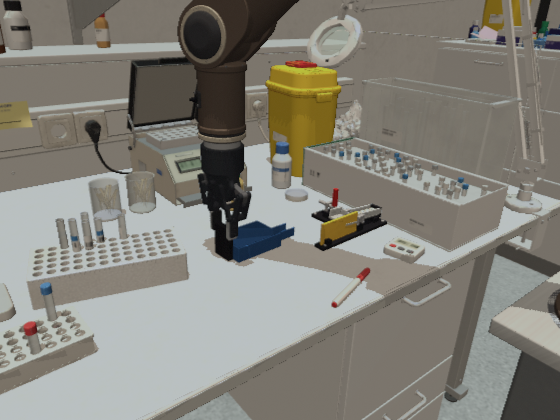

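Call:
{"name": "play_rows", "arguments": {"delta_pos": [[0,1,-2],[0,2,-4],[0,2,-5],[0,2,-5]], "yaw": [0,0,0,0]}}

```text
t: 18.15
position: [0.5546, 0.4051, 0.0452]
orientation: [179.5, -0.1, 92.9]
wrist_force: [-2.5, -1.5, 7.8]
gripper_width: 0.515
```

Call:
{"name": "play_rows", "arguments": {"delta_pos": [[0,0,0],[0,0,0],[0,0,0],[0,0,0]], "yaw": [0,0,0,0], "gripper": -0.15}}

```text
t: 18.55
position: [0.5545, 0.405, 0.0449]
orientation: [179.5, -0.1, 92.9]
wrist_force: [-0.7, -0.2, 0.1]
gripper_width: 0.573
```

Call:
{"name": "play_rows", "arguments": {"delta_pos": [[0,0,0],[0,0,0],[0,0,0],[0,0,10],[0,0,30],[0,0,60],[0,0,90],[0,0,120]], "yaw": [0,0,0,0,0,0,0,0], "gripper": -0.6}}

```text
t: 19.35
position: [0.5546, 0.4049, 0.1669]
orientation: [179.4, -0.1, 92.9]
wrist_force: [0.1, -0.5, 0.7]
gripper_width: 0.8
```

```bash
python3 -c "
from h import *
im,m=snap('scene','s17')
a=cv2.resize(im[150:290,190:410],None,fx=3.6,fy=3.6,interpolation=cv2.INTER_CUBIC)
cv2.imwrite('pics/s17c.png',a[:,:,::-1]);print(read_state()['position'])"
```

```text
[0.55688815 0.40616557 0.17277338]
```

View pics/s17c.png

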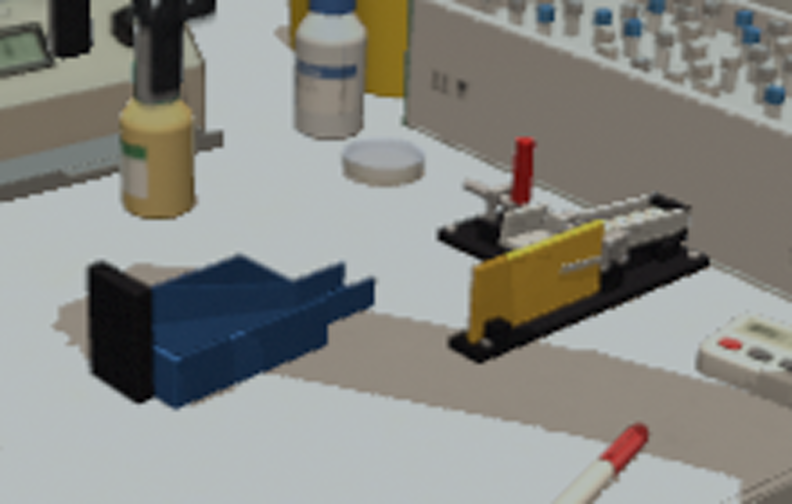

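Call:
{"name": "play_rows", "arguments": {"delta_pos": [[-1,-20,0],[-2,-55,0],[-3,-95,0],[-4,-135,0],[-5,-175,0],[-6,-215,0],[-7,-250,0],[-8,-275,0],[-8,-285,-10],[-8,-285,-20]], "yaw": [0,0,0,0,0,0,0,0,0,0], "gripper": -0.3}}

```text
t: 20.4
position: [0.5489, 0.1195, 0.1525]
orientation: [179.1, -0.4, 92.7]
wrist_force: [0.0, 0.7, 0.1]
gripper_width: 0.653
```

```bash
python3 -c "
from h import *
im,m=snap('scene','s18'); im2,m2=snap('wrist','w18')
a=cv2.resize(im[110:260,290:430],None,fx=4,fy=4,interpolation=cv2.INTER_CUBIC)
cv2.imwrite('pics/s18c.png',a[:,:,::-1]);s=read_state();print(s['t'],s['position'],s['orientation'])"
```

```text
20.5 [0.54766571 0.12228386 0.1508082 ] [179.27794749  -0.37522309  92.90107803]
```

View pics/s18c.png

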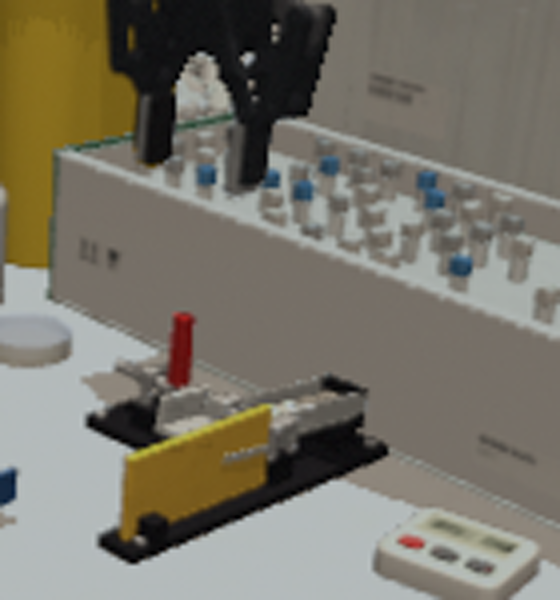

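View pics/w18.png

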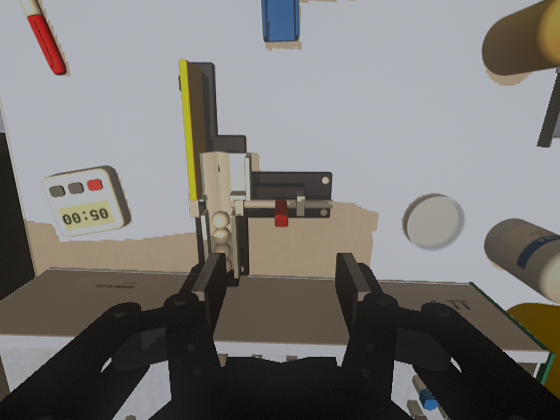

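Call:
{"name": "play_rows", "arguments": {"delta_pos": [[1,-1,-15],[1,-1,-35],[1,-1,-55],[1,-1,-75],[1,-1,-88],[1,-1,-92],[1,-1,-92]], "yaw": [0,0,0,0,0,0,0]}}

```text
t: 21.2
position: [0.5484, 0.1219, 0.0583]
orientation: [179.3, -0.4, 92.9]
wrist_force: [-0.5, -0.3, 0.5]
gripper_width: 0.652
```

```bash
python3 -c "
from h import *
im,m=snap('scene','s19'); im2,m2=snap('wrist','w19')
a=cv2.resize(im[110:260,290:430],None,fx=4,fy=4,interpolation=cv2.INTER_CUBIC)
cv2.imwrite('pics/s19c.png',a[:,:,::-1]);s=read_state();print(s['t'],s['position'],s['orientation'],s['wrist_force'])"
```

```text
21.3 [0.54921997 0.12163796 0.05943329] [179.22372694  -0.39117219  92.9142934 ] [ 0.43568379  0.17135629 -0.12844297]
```

View pics/s19c.png

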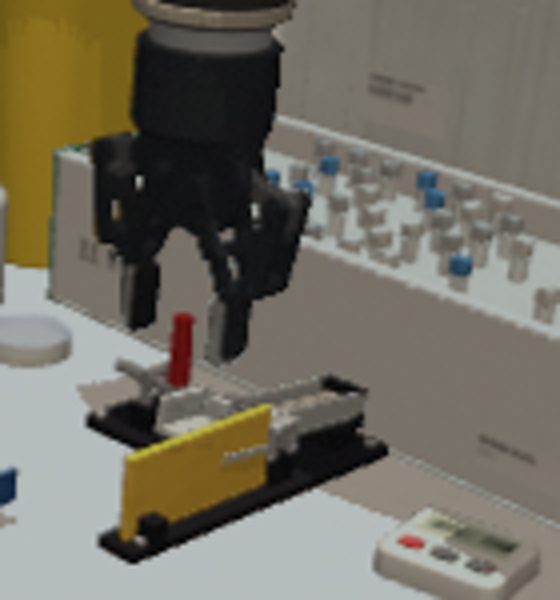

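View pics/w19.png

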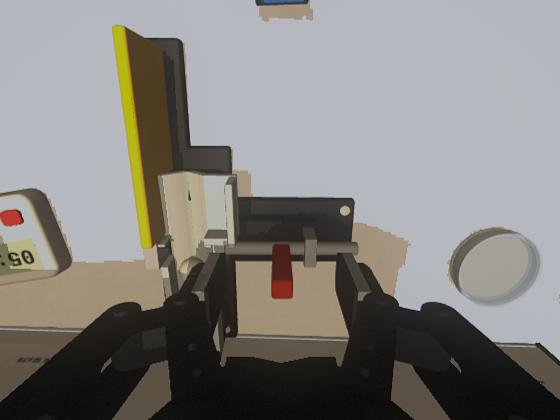

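Call:
{"name": "play_rows", "arguments": {"delta_pos": [[0,0,0],[0,0,0],[0,0,0],[0,0,0],[0,0,0],[0,0,0],[0,0,0]], "yaw": [0,0,0,0,0,0,0], "gripper": 0.65}}

```text
t: 22.0
position: [0.5492, 0.1216, 0.0594]
orientation: [179.2, -0.4, 92.9]
wrist_force: [1.5, -0.0, -0.3]
gripper_width: 0.176
```

Call:
{"name": "play_rows", "arguments": {"delta_pos": [[-3,0,0],[-6,0,0],[-9,0,0],[-12,0,0],[-15,0,0],[-18,0,0],[-21,0,0],[-23,0,0],[-25,0,0],[-25,0,0]], "yaw": [0,0,0,0,0,0,0,0,0,0]}}

```text
t: 23.0
position: [0.5237, 0.1218, 0.0594]
orientation: [179.3, -0.4, 92.9]
wrist_force: [0.3, -0.2, 0.1]
gripper_width: 0.177
```

```bash
python3 -c "
from h import *
im,m=snap('scene','s20'); im2,m2=snap('wrist','w20')
a=cv2.resize(im[110:260,290:430],None,fx=4,fy=4,interpolation=cv2.INTER_CUBIC)
cv2.imwrite('pics/s20c.png',a[:,:,::-1]);s=read_state();print(s['t'],s['position'],s['orientation'],s['wrist_force'],s['gripper_width'])"
```

```text
23.1 [0.52376464 0.12196705 0.05932547] [179.27201079  -0.4083566   92.93654858] [-0.60660578 -0.49829645 -0.69435776] 0.17495134083040884
```

View pics/w20.png

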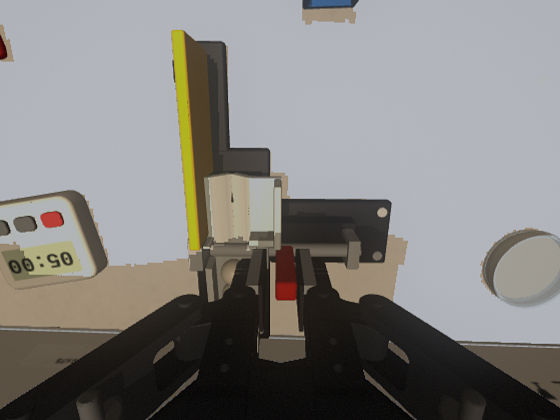

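Call:
{"name": "play_rows", "arguments": {"delta_pos": [[-2,0,0],[-4,0,0],[-5,0,0],[-6,0,0]], "yaw": [0,0,0,0]}}

```text
t: 23.5
position: [0.5193, 0.1219, 0.0595]
orientation: [179.1, -0.4, 92.9]
wrist_force: [9.2, -0.7, -6.1]
gripper_width: 0.172
```

Call:
{"name": "play_rows", "arguments": {"delta_pos": [[-1,0,0],[-1,0,0],[-1,0,0]], "yaw": [0,0,0]}}

```text
t: 23.8
position: [0.5195, 0.1219, 0.0597]
orientation: [178.9, -0.4, 92.9]
wrist_force: [6.0, -0.3, -4.5]
gripper_width: 0.169
```

Call:
{"name": "play_rows", "arguments": {"delta_pos": [[2,0,0],[2,0,0],[3,0,0],[3,0,0],[3,0,0]], "yaw": [0,0,0,0,0], "gripper": 0.4}}

```text
t: 24.3
position: [0.5222, 0.1219, 0.0596]
orientation: [179.0, -0.4, 92.9]
wrist_force: [0.1, -0.1, 0.1]
gripper_width: 0.297
```

```bash
python3 -c "
from h import *
im2,m2=snap('wrist','w21')
s=read_state();print(s['t'],s['position'],s['orientation'],s['wrist_force'],s['gripper_width'])"
```

```text
24.35 [0.5223142  0.12189492 0.05962856] [178.96149013  -0.3876614   92.91354954] [ 0.02874206  0.55760451 -0.85188451] 0.30401974573504104
```

View pics/w21.png

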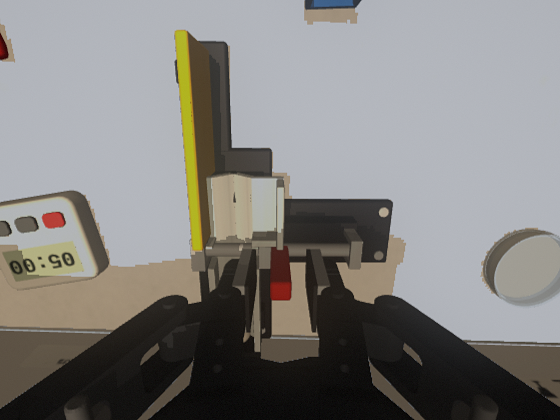

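Call:
{"name": "play_rows", "arguments": {"delta_pos": [[1,0,8],[1,0,25],[1,0,50],[1,0,80],[1,0,110],[0,20,130],[0,60,140],[0,100,150],[0,150,160],[0,150,160]], "yaw": [0,0,0,0,0,0,0,0,0,0]}}

```text
t: 25.35
position: [0.5212, 0.2803, 0.2211]
orientation: [178.9, -0.6, 93.4]
wrist_force: [-0.5, 0.6, -0.4]
gripper_width: 0.301
```

```bash
python3 -c "
from h import *
im,m=snap('top','t22')
b=cv2.resize(im[200:250,290:380],None,fx=8,fy=8,interpolation=cv2.INTER_CUBIC)
cv2.imwrite('pics/t22c.png',b[:,:,::-1])
im,m=snap('scene','s22')
cv2.imwrite('pics/s22.png',im[:,:,::-1])
im,m=snap('wrist','w22')
"
```

View pics/t22c.png

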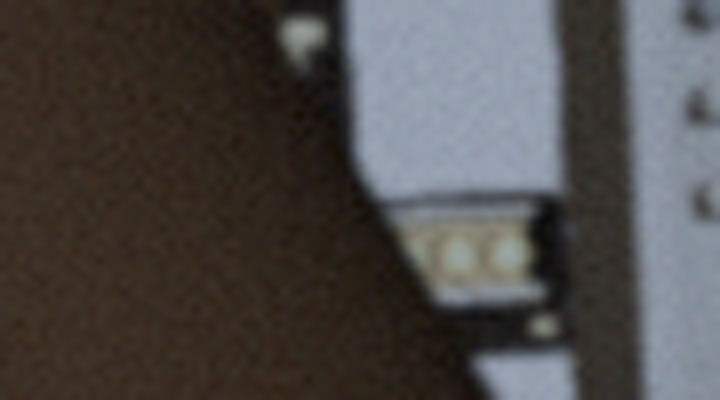

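View pics/s22.png

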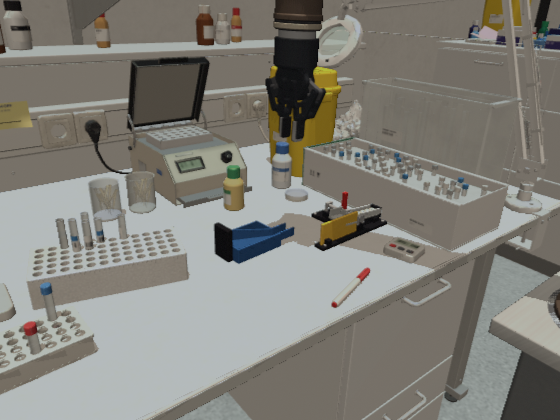

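Arm still blocks the top view; I move it aside (world +y) and look again.

Call:
{"name": "play_rows", "arguments": {"delta_pos": [[-15,40,0],[-30,80,5],[-45,120,10],[-60,160,10],[-75,200,10],[-90,235,10],[-90,240,10],[-90,240,10]], "yaw": [0,0,0,0,0,0,0,0]}}

```text
t: 26.3
position: [0.4323, 0.511, 0.2293]
orientation: [179.0, -0.3, 93.0]
wrist_force: [0.3, -1.1, 0.5]
gripper_width: 0.303
```

```bash
python3 -c "
from h import *
im,m=snap('top','t23')
b=cv2.resize(im[165:265,200:370],None,fx=4.7,fy=4.7,interpolation=cv2.INTER_CUBIC)
cv2.imwrite('pics/t23c.png',b[:,:,::-1])
h=cv2.cvtColor(im,cv2.COLOR_RGB2HSV); r=((h[...,0]<8)|(h[...,0]>172))&(h[...,1]>150)&(h[...,2]>90)
n,l,st,ce=cv2.connectedComponentsWithStats(r.astype(np.uint8))
for i in range(1,n):
    if st[i,4]>6: print(ce[i],st[i,4],feed(ray(m,*ce[i],.08)))
print(read_state()['t'])
a,b=cv2.imread('pics/top0.png'),im[:,:,::-1]
cv2.imwrite('pics/t23f.png',im[:,:,::-1])
"
```

```text
[434.23928945  15.04806688] 957 [328.2 560.9]
[330.28571429 219.5       ] 14 [ 2.7 25.9]
[278.22727273 293.22727273] 22 [-132.  -138.1]
26.35
```

View pics/t23c.png

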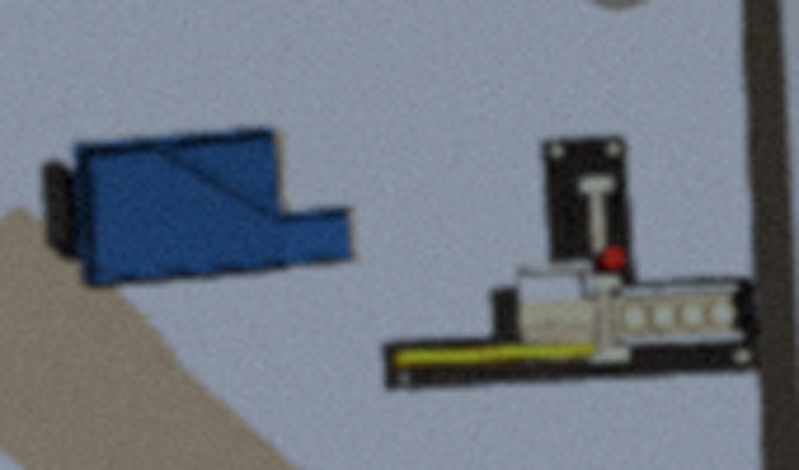

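```bash
python3 -c "
from workcell import *
print(hand_in())"
```

```text
the job is handed in; nothing more can be done
None
```

The job is done and handed in at about 26 s of the 64 s allowed. The moves could not tilt the tool, so I tipped the tray another way. I gripped the handle by its 44 mm ends rather than across its 12 mm thickness as the scene notes suggest. I then eased the grip at the mouth so the tray pivoted spout-down between the pads while I raised the handle, reaching about 17° with the side pressed at 2–5 N on the guide rail. All four balls ran to the end stop. I then lowered the tray level onto the worktop, released it, and pushed the bolt until it met a firm stop at about 9 N.

- **Balls and tray:** The last pictures show all four balls in line between bolt and end stop, and the tray upright on the worktop.
- **Bolt:** The knob measured at feed-rail y 25.9 mm, against 27 mm for fully home, which is within the roughly 2 mm camera accuracy.
- **Bystanders:** The timer, petri dish, bottle and marker look undisturbed in the pictures, but I did not measure their positions again.
- **Guide contact:** I judged the contact during tipping from the wrist force only. It dropped to nearly zero once at about 12° of tilt, before any ball had left the tray, and I pressed again to about 5 N.

No check failed.

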